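# Stow the power adapter under the desk riser and bolt it in

## Task

Put the black power adapter away under the low white desk riser: draw the sliding bolt back from the mouth of the bay, slide the adapter lengthwise under the board until it is right home against the stops at the far end of the bay, then shut the bolt fully across the mouth behind it. Leave the calculator, the tape roll and the note block where they are.

Things in the scene. Friction and masses are not known exactly. Their poses are not given: they have to be found in the camera images.
- riser: Low desk riser, fixed: white board 254x150x10 mm on grey 10 mm legs, underside 42 mm, top 52 mm above the worktop. Origin: on the worktop, middle of the bay's mouth, in the plane of the board's front edge. Own +y points straight out of the bay (robot's left at yaw 0); yaw varies. Board spans own x -49 to +205 mm, y -150 to 0. The bay is the tunnel under its -x (robot) end.
- bay_home (a point): On the worktop inside the bay, where the adapter's origin lies when fully home: riser x 0, y -65 mm. Axes as the riser's. The bay is 78 mm wide (x), 42 mm high, 137 mm deep, ended by two corner posts 50 mm apart (room for the lead). The home adapter's outer end face stands 8 mm outside the board's edge (riser y +8), so fingers pushing it from above stay clear of the board.
- bolt (a joint): Slide of a flat bar across the bay's mouth, riser y 13 to 21 mm, 23 to 35 mm above the worktop, moving along riser x. 0 m = fully shut (bar tip at riser x -18 mm), 0.060 = fully drawn (tip at +42 mm, mouth clear). End stops both ends; about 1.5 N friction, stays where left. Its guide on the riser spans riser x 49 to 85 mm, y 0 to 27 mm, up to 42 mm above the worktop.
- bolt_knob (a point): Top centre of the bolt's upright knob: black, round, 16 mm in diameter, 62 mm (top) down to 36 mm above the worktop, below it a 14 mm aluminium post down to 20 mm. Push it sideways or pinch it from above. At riser x = 125 mm + joint value, y = +45 mm: clear in front of the board, 32 mm or more beyond the guide.
- adapter: Black power adapter, a box 62 mm wide (own x), 145 mm long (own y -73 to +72 mm), 34 mm high, 0.24 to 0.48 kg, lying on the worktop left of the riser. Origin: centre of its underside, z up. Its long axis lies within 0.7 rad of the bay's direction, own +y towards the riser. A short lead stub (10 mm, no obstacle) sticks out in the middle of each end. Can be gripped across its width.
- calculator: Desk calculator 112 x 68 x 12 mm lying on the riser's board, long side along the board; origin at the centre of its underside. Leave alone.
- tape_roll: Roll of parcel tape, 92 mm across and 48 mm high, beyond the adapter; origin at the centre of its underside. Leave alone.
- memo_block: Yellow note block 70 x 70 x 11 mm near the front left corner of the worktop; origin at the centre of its underside. Leave alone.

How it is judged:
On the way, in this order (a step that is already met when the one before it is completed fails the run):
1. the bolt is drawn back, clear of the mouth (value of joint bolt above 0.05 m), for 0.1 s.
2. the adapter is home in the bay, under the board (y of adapter in the frame of riser between -0.075 and -0.058 m and x of adapter in the frame of riser between -0.015 and 0.015 m and height (world z) of adapter below 0.008 m), for 0.1 s.
At the end, for the whole second after the job is handed in: The adapter lies at rest flat on the worktop in the bay, lengthwise (within 0.15 rad), its origin within 6 mm of fully home in depth and within 15 mm of the bay's middle line, and the bolt is shut to within 6 mm (all of step 2 and angle between the y axis of adapter and the y axis of riser, either way round below 0.15 rad and value of joint bolt below 0.006 m and linear speed of adapter below 0.01 m/s); the robot touches nothing.
It fails at once if the calculator is shifted more than 30 mm (distance of calculator from where it was at the start of the episode above 0.03 m).
It fails at once if the tape roll is shifted more than 30 mm (distance of tape_roll from where it was at the start of the episode above 0.03 m).
It fails at once if the note block is shifted more than 30 mm (distance of memo_block from where it was at the start of the episode above 0.03 m).
It also fails if it takes over 70 s, if anything falls off the work surface, if the arm or the gripper's body presses on something with over 40 N, if the wrist force passes 120 N, or if a joint passes its speed limit or range.

## Robot

A 7-joint arm with a two-finger parallel gripper is mounted at the origin on a cart in front of the work surface, level with it; the furniture and walls round the work are solid. World frame = base frame: x ahead of the robot, y to its left, z up, the work surface at z = 0. Lengths are in m, angles in rad, forces in N, time in s.
With the tool pointing down it reaches from about 0.425 to 0.925 m from the base axis. Payload 6.8 kg.
Tool frame: the origin (TCP) lies midway between the tips of the shut fingers; the grasp point (between the pads) lies 19 mm behind it; z points along the fingers, y is the line along which they close (so a half turn about z gives the same grasp; the last joint's range is limited). The gripper opens to 85 mm and grips with 20 to 120 N. Pads are 22 mm wide; open, the fingers measure 114 mm over their backs; the gripper's body (76 mm by 85 mm) begins 54 mm behind the grasp point. The pads swing forward as they close: fully open they stand 13 mm farther back than shut.
Start: joints at [1.05, 0.477, 0.022, 1.555, -0.011, 1.109, -0.083], TCP at [0.271, -0.618, 0.231] pointing down, gripper open.
Joint ranges: [-2.96, 2.96], [-0.34, 2.1], [-1.41, 1.46], [0.24, 2.44], [-1.37, 4.51], [0.17, 1.92], [-2.96, 2.96]. Speed limits (rad/s): [2.39, 2.39, 3.14, 3.14, 3.14, 3.14, 3.14].

## Interface

Orientations are given as a unit quaternion [w, x, y, z].
In Python, from bench import state, read_camera, close_job gives the robot as it stands.
- The arm moves only by the shell command python3 -m creep 'ROWS' [FORCE]. ROWS is a JSON object of lists of equal length, an entry for each row: "rot": the turn, a rotation vector about the world's x, y, z in rad, a list of three; "linear": the shift along the world's x, y, z in mm, a list of three; "jaw": the opening, from -1 (shut) to 1 (fully open). In form: {"rot": [[ax, ay, az], ...], "linear": [[tx, ty, tz], ...], "jaw": [jaw, ...]}. A call has 1 to 8 rows; each row is the pose to reach, as a shift and turn from the pose commanded when the call began; what a row does not reach only later rows make up. A row lasts 1/12 s, in which the tool goes at most 41.7 mm and 7.16 degrees, less where a joint would pass 70% of its speed; a pose out of reach is approached as far as the arm can. A call with a gripper value outside its range is refused whole. The fingers move at their own pace and stop on an object; FORCE is the grip in N (left out, the last holds). Time passes only in rows, so rows that repeat a pose let the fingers close. It gives the time, the measured TCP pose, the force, the opening and the grip force at its end, in the units of the state.
- state(): the state, without advancing time (a new reading comes with each control period).
- read_camera(name): name is "scene" or "top" or "wrist"; returns a dict with "color" (480x640x3 uint8, red, green, blue), "intrinsics" (3x3 intrinsics, pixels), "rvec" (rotation vector, rad) and "tvec" (3), from world to camera coordinates, as OpenCV has them. Camera axes: x right, y down, z forward; pixel columns grow to the right and rows downward; lengths in m; the calibration is good to about 2 mm. A picture is of the moment at which its call begins. There is no depth.
- close_job(): hands the job in; it is judged then, once.
The state is a dict: "time": time; "joint_positions": joint angles; "joint_vel": joint speeds; "joint_efforts": joint torques, N m; "eef_pos": TCP position; "orientation": TCP orientation; "force": force on the tool from outside, world axes, zero at the start; "ft_torque": the same for the moment, N m; "opening": opening from 0.0 (shut) to 1.0 (fully open); "gripper_force": force on a finger pad.
Only numpy, scipy, OpenCV 4.12 (cv2) and the standard library are available. Lean on these libraries where they do the work, as an engineer would, in place of code of your own. Each camera call takes 0.05 s, during which the arm holds its last target. There are 200 camera calls.

## Working session

There is one attempt and no reset: what is moved stays moved. The work goes in short steps, Python scripts to look and compute and a shell command to move; the robot and the scene stay as the last step left them, time stands still between calls to the robot, and variables do not carry over. Pictures are saved under pics/ and viewed, at most 10 in all, crops included, and the job is handed in when it is done.

```bash
mkdir -p pics; cat > h.py <<'E'
import numpy as np, cv2
from bench import state, read_camera
def snap(n,f):
    c=read_camera(n); cv2.imwrite('pics/'+f,cv2.cvtColor(c['color'],cv2.COLOR_RGB2BGR))
    np.savez('pics/'+f+'.npz',K=c['intrinsics'],r=c['rvec'],t=c['tvec']); return c
def cal(f):
    d=np.load('pics/'+f+'.npz'); return d['K'],cv2.Rodrigues(d['r'])[0],d['t'].reshape(3)
def onz(f,px,z):
    K,R,t=cal(f); o=-R.T@t; p=np.c_[np.atleast_2d(px),np.ones(len(np.atleast_2d(px)))]
    d=(R.T@np.linalg.inv(K)@p.T).T; return o+d*((z-o[2])/d[:,2])[:,None]
def tri(f1,p1,f2,p2):
    A=[cal(f) for f in(f1,f2)]; P=[K@np.c_[R,t] for K,R,t in A]
    X=cv2.triangulatePoints(P[0],P[1],np.float64(np.atleast_2d(p1)).T,np.float64(np.atleast_2d(p2)).T); return (X[:3]/X[3]).T
E
python3 - <<'E'
from h import *
for n in('scene','top'): snap(n,n+'1.png'); K,R,t=cal(n+'1.png'); print(n,-R.T@t)
s=state(); print({k:np.round(v,3) for k,v in s.items()})
E
```

```text
scene [-0.29964766  0.85941773  0.77131331]
top [0.35933596 0.08935993 1.07002681]
{'time': np.float64(0.1), 'joint_positions': array([ 1.05 ,  0.478,  0.022,  1.556, -0.012,  1.109, -0.083]), 'joint_vel': array([-0.001, -0.002, -0.001, -0.002,  0.001,  0.001,  0.001]), 'joint_efforts': array([ 4.0000e-03, -5.9776e+01,  1.6140e+00, -2.8196e+01,  1.3000e-02,
        5.0000e-03, -0.0000e+00]), 'eef_pos': array([ 0.271, -0.618,  0.23 ]), 'orientation': array([-0.001,  0.979,  0.205, -0.   ]), 'force': array([0.908, 0.735, 0.958]), 'ft_torque': array([-0.001,  0.002,  0.021]), 'gripper_force': np.float64(0.0), 'opening': np.float64(0.998)}
```

View pics/top1.png

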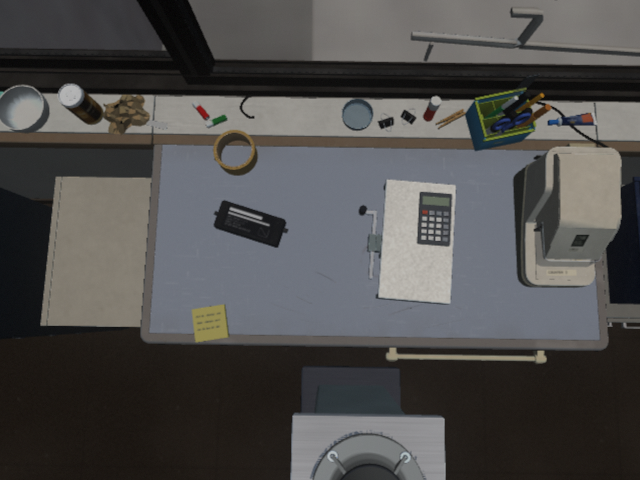

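View pics/scene1.png

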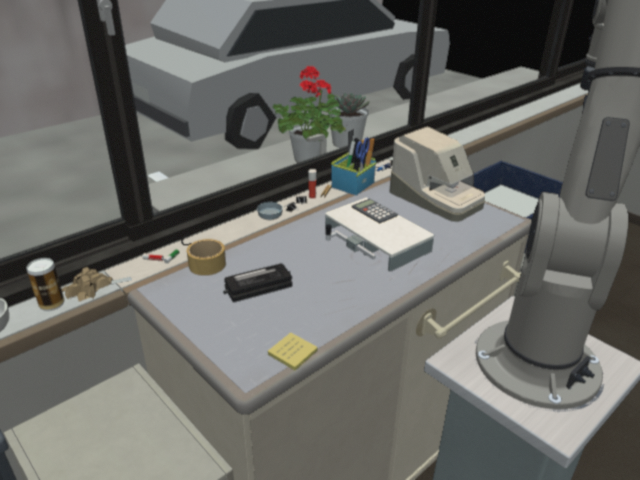

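The top view shows the riser board with corners near (386,180), (456,184), (450,303) and (379,298). The knob is at (362,210), the adapter spans about (214–288, 201–246), and the tape roll is at (235,151). I'll enlarge both views to pick points accurately.

```bash
python3 - <<'E'
import cv2
a=cv2.imread('pics/top1.png')[170:310,200:460]; cv2.imwrite('pics/topc.png',cv2.resize(a,None,fx=3,fy=3,interpolation=cv2.INTER_CUBIC))
a=cv2.imread('pics/scene1.png')[190:310,215:445]; cv2.imwrite('pics/scc.png',cv2.resize(a,None,fx=3.4,fy=3.4,interpolation=cv2.INTER_CUBIC))
E
```

```text
(no output)
```

View pics/topc.png

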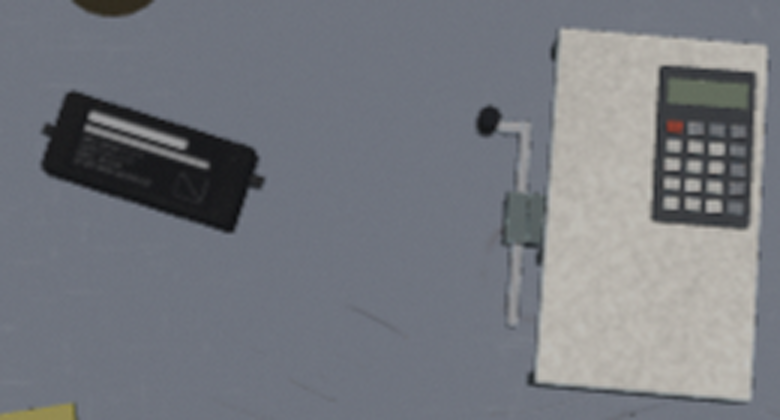

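View pics/scc.png

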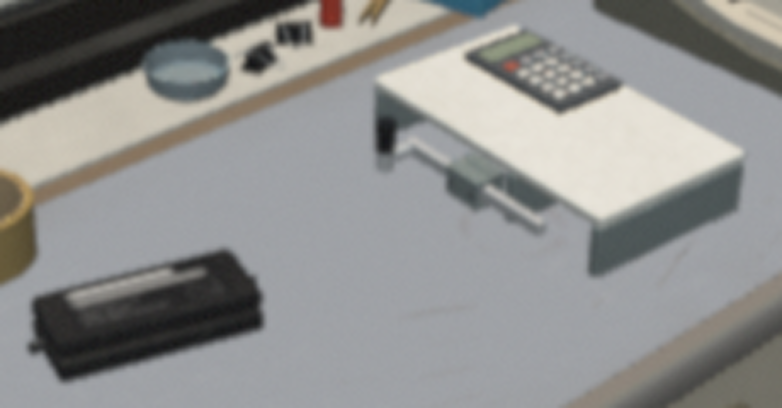

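Crop pixels:
- **Top crop (3x):** board corners (558,29), (536,384), (751,401), (767,45). Knob (488,119). Adapter corners (70,92), (257,150), (234,232), (43,170).
- **Scene crop (3.4x):** board corners (377,83), (600,222), (743,155), (518,25). Knob top (386,120). Adapter (35,300), (230,250), (262,297), (62,350).

```bash
python3 - <<'E'
from h import *
np.set_printoptions(precision=4,suppress=True)
T=lambda p:(np.float64(p)+.5)/3-.5+[200,170]
S=lambda p:(np.float64(p)+.5)/3.4-.5+[215,190]
bt=T([(558,29),(536,384),(751,401),(767,45)]);bs=S([(377,83),(600,222),(743,155),(518,25)])
at=T([(70,92),(257,150),(234,232),(43,170)]);as_=S([(35,300),(230,250),(262,297),(62,350)])
kt=T([(489,118)]);ks=S([(386,120)])
f='top1.png';g='scene1.png'
print(tri(f,bt,g,bs));print(tri(f,at,g,as_));print(tri(f,kt,g,ks))
B=onz(f,bt,.052);print('board',B,[np.linalg.norm(B[i]-B[i-3]) for i in range(4)])
A=onz(f,at,.034);print('adp',A,A.mean(0),[np.linalg.norm(A[i]-A[i-3]) for i in range(4)])
# fit riser
L=np.array([[205,0],[-49,0],[-49,-150],[205,-150]])/1e3
def fit(L,W):
    l=L-L.mean(0);w=W[:,:2]-W[:,:2].mean(0);y=np.arctan2((l[:,0]*w[:,1]-l[:,1]*w[:,0]).sum(),(l*w).sum())
    R=np.array([[np.cos(y),-np.sin(y)],[np.sin(y),np.cos(y)]]);return y,R,W[:,:2].mean(0)-R@L.mean(0)
y,R,o=fit(L,B);print('riser',y,o)
LA=np.array([[31,72],[31,-73],[-31,-73],[-31,72]])/1e3
LA=np.array([[31,-73],[31,72],[-31,72],[-31,-73]])*1.0/1e3
LA[:,0]*=-1 # own +y toward -Y world => own x is -X world
ya,Ra,oa=fit(LA,A);print('adapter',ya,oa,'rel yaw',ya-y,'in riser',R.T@(oa-o))
for n,p in dict(knob0=(125,45),knob60=(185,45),home=(0,-65),mouth=(0,0)).items(): print(n,R@(np.array(p)/1e3)+o)
K=onz(f,kt,.062);print('knob seen',K, R.T@(K[0,:2]-o))
print('home adapter end dirs', R@[0,1])
E
```

```text
[[ 0.648  -0.0337  0.0448]
 [ 0.3964 -0.0158  0.0466]
 [ 0.3872 -0.1643  0.0462]
 [ 0.6374 -0.1824  0.0496]]
[[0.6006 0.3192 0.0283]
 [0.561  0.1832 0.0277]
 [0.5031 0.1999 0.0262]
 [0.5434 0.3365 0.0277]]
[[0.58   0.0181 0.0608]]
board [[ 0.6468 -0.0322  0.052 ]
 [ 0.3947 -0.0165  0.052 ]
 [ 0.3855 -0.1641  0.052 ]
 [ 0.6375 -0.1811  0.052 ]] [np.float64(0.2525996097516811), np.float64(0.1479274646750247), np.float64(0.2525564941380896), np.float64(0.14927249178150617)]
adp [[0.5993 0.318  0.034 ]
 [0.5589 0.1818 0.034 ]
 [0.4993 0.1964 0.034 ]
 [0.5419 0.3346 0.034 ]] [0.5498 0.2577 0.034 ] [np.float64(0.14206893355628106), np.float64(0.06137784915070149), np.float64(0.14452472085999457), np.float64(0.05979835719397225)]
riser -0.06426820452106755 [ 0.4431 -0.0186]
adapter 2.852965898284157 [0.5497 0.2572] rel yaw 2.9172341028052244 in riser [0.0886 0.2821]
knob0 [0.5708 0.0183]
knob60 [0.6306 0.0144]
home [ 0.4389 -0.0835]
mouth [ 0.4431 -0.0186]
knob seen [[0.5789 0.0175 0.062 ]] [0.1332 0.0448]
home adapter end dirs [0.0642 0.9979]
```

Measured height of the board is 45–50 mm, the adapter 27–28 mm and the knob 61 mm. Sizes match to 2–3 mm, and the knob sits at riser (133,45), which is consistent with the text. I'm moving now, high and around the printer.

```bash
python3 -m creep '{"rot":[[0,0,0.1],[0,0,0.2],[0,0,0.3],[0,0,0.4],[0,0,0.5],[0,0,0.6],[0,0,0.7],[0,0,0.8]],"linear":[[0,10,40],[0,20,80],[10,50,100],[20,90,100],[35,128,100],[50,166,100],[65,204,100],[80,242,100]],"jaw":[-1,-1,-1,-1,-1,-1,-1,-1]}' 40
```

```text
time: 0.77
eef_pos: [0.3509, -0.3742, 0.3311]
orientation: [-0.0, 0.82, 0.572, -0.0]
force: [1.1, 0.0, -0.3]
opening: 0.006
gripper_force: 0.0
```

```bash
python3 -m creep '{"rot":[[0,0,0.05],[0,0,0.1],[0,0,0.15],[0,0,0.2],[0,0,0.25],[0,0,0.29],[0,0,0.29],[0,0,0.29]],"linear":[[16,36,0],[32,72,0],[48,108,0],[65,144,0],[82,180,0],[99,216,-10],[116,252,-20],[133,288,-30]],"jaw":[-1,-1,-1,-1,-1,-1,-1,-1]}'; python3 -m creep '{"rot":[[0,0,0],[0,0,0],[0,0,0],[0,0,0],[0,0,0],[0,0,0],[0,0,0],[0,0,0]],"linear":[[17,36,-5],[34,72,-20],[52,109,-50],[52,109,-88],[52,109,-126],[52,109,-164],[52,109,-180],[52,109,-180]],"jaw":[-1,-1,-1,-1,-1,-1,-1,-1]}'
python3 - <<'E'
from h import *
snap('wrist','w1.png')
E
```

```text
time: 1.43
eef_pos: [0.484, -0.0866, 0.301]
orientation: [0.0, 0.731, 0.683, 0.0]
force: [1.4, -1.4, 0.4]
opening: 0.004
gripper_force: 0.0
time: 2.1
eef_pos: [0.5322, 0.0203, 0.1168]
orientation: [-0.003, 0.731, 0.683, -0.003]
force: [-0.1, 0.5, 0.3]
opening: -0.005
gripper_force: 0.0
```

View pics/w1.png

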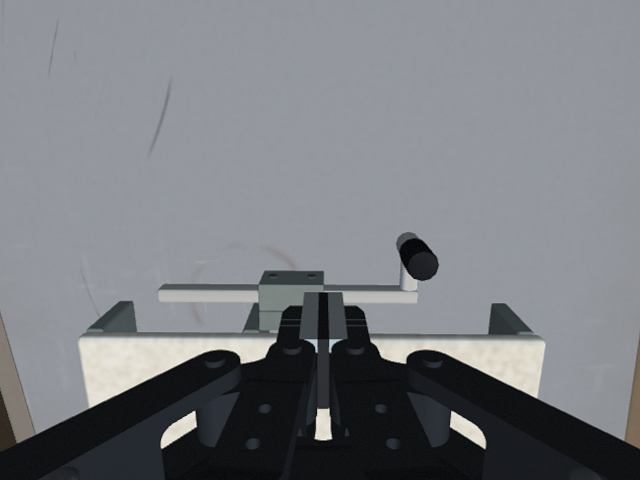

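The wrist view shows the knob top at (424,264), the guide top's outer corners at (263,272) and (323,272), and the board's front top corners at (81,338) and (543,338). The finger tips are at about (322,295).

```bash
python3 - <<'E'
from h import *
np.set_printoptions(precision=4,suppress=True)
f='w1.png';y=-.0643;R=np.array([[np.cos(y),-np.sin(y)],[np.sin(y),np.cos(y)]]);o=np.array([.4431,-.0186])
for n,p,z in[('knob',(424,264),.062),('tip',(160,293),.029),('gL',(263,272),.042),('gR',(323,272),.042),('bL',(81,338),.052),('bR',(543,338),.052)]:
    w=onz(f,p,z)[0];print(n,w,(w[:2]-o)@R)
K=np.array
T=(np.float64([[489,118]])+.5)/3-.5+[200,170]
print(tri(f,(424,264),'top1.png',T))
print('tcp in riser',(state()['eef_pos'][:2]-o)@R)
E
```

```text
knob [0.58   0.0186 0.062 ] [0.1342 0.0459]
tip [ 0.4348 -0.0009  0.029 ] [-0.0094  0.0172]
gL [0.4981 0.0126 0.042 ] [0.0529 0.0347]
gR [0.5303 0.0105 0.042 ] [0.0851 0.0347]
bL [ 0.398 -0.015  0.052] [-0.0452  0.0007]
bR [ 0.645  -0.0307  0.052 ] [0.2023 0.0009]
[[0.5803 0.0172 0.058 ]]
tcp in riser [0.0883 0.0449]
```

```bash
python3 -m creep '{"rot":[[0,0,0],[0,0,0],[0,0,0],[0,0,0],[0,0,0],[0,0,0],[0,0,0],[0,0,0]],"linear":[[0,2,-38],[0,2,-75],[0,2,-75],[15,1,-75],[30,0,-75],[45,-1,-75],[60,-2,-75],[60,-2,-75]],"jaw":[-1,-1,-1,-1,-1,-1,-1,-1]}'; python3 -m creep '{"rot":[[0,0,0],[0,0,0],[0,0,0],[0,0,0]],"linear":[[6,0,0],[10,-1,0],[14,-1,0],[14,-1,0]],"jaw":[-1,-1,-1,-1]}'
```

```text
time: 2.82
eef_pos: [0.5998, 0.0184, 0.0496]
orientation: [0.002, 0.731, 0.682, 0.002]
force: [0.5, -0.6, 0.7]
opening: -0.002
gripper_force: 0.0
time: 3.15
eef_pos: [0.6104, 0.0177, 0.0471]
orientation: [0.0, 0.731, 0.683, 0.0]
force: [0.9, 1.2, 0.2]
opening: -0.001
gripper_force: 0.0
```

```bash
python3 -m creep '{"rot":[[0,0,0],[0,0,0],[0,0,0],[0,0,0],[0,0,0]],"linear":[[4,0,0],[7,0,0],[10,-1,0],[10,-1,0],[10,-1,0]],"jaw":[-1,-1,-1,-1,-1]}'
python3 - <<'E'
from h import *
snap('wrist','w2.png')
E
```

```text
time: 3.57
eef_pos: [0.6115, 0.0177, 0.0454]
orientation: [-0.005, 0.73, 0.683, -0.006]
force: [-23.9, 2.0, 19.3]
opening: -0.001
gripper_force: 12.4
```

View pics/w2.png

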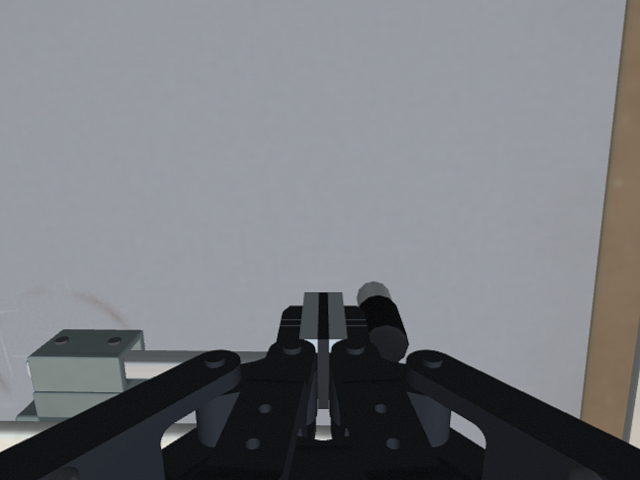

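The bolt is against its end stop: 24 N at the fingertips, and the knob is up against the fingers at (385,340). Next I go to the adapter's outer end.

```bash
python3 -m creep '{"rot":[[0,0,0],[0,0,-0.05],[0,0,-0.1],[0,0,-0.15],[0,0,-0.22],[0,0,-0.22],[0,0,-0.22],[0,0,-0.22]],"linear":[[-15,2,5],[-20,20,40],[-25,58,54],[-30,97,54],[-35,136,54],[-40,175,54],[-46,214,54],[-50,253,54]],"jaw":[-1,-1,0,1,1,1,1,1]}' 60; python3 -m creep '{"rot":[[0,0,0],[0,0,0],[0,0,0],[0,0,0]],"linear":[[-2,20,0],[-4,43,0],[-4,43,0],[-4,43,0]],"jaw":[1,1,1,1]}'
python3 - <<'E'
from h import *
snap('wrist','w3.png')
E
```

```text
time: 4.28
eef_pos: [0.5691, 0.2716, 0.1006]
orientation: [0.0, 0.801, 0.598, 0.0]
force: [0.7, 0.6, -0.4]
opening: 0.845
gripper_force: 0.0
time: 4.62
eef_pos: [0.565, 0.3146, 0.1003]
orientation: [-0.0, 0.8, 0.6, 0.0]
force: [-0.2, 0.4, 0.6]
opening: 0.998
gripper_force: 0.0
```

View pics/w3.png

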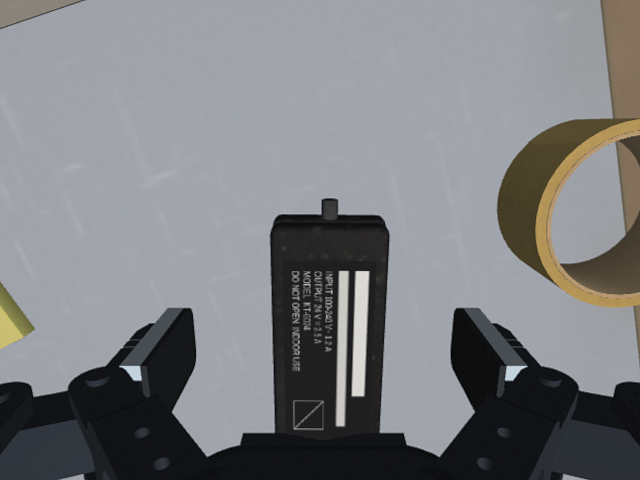

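The adapter lies straight between the fingers, with its outer end's top edge at (274,232)–(387,232). The tape roll is clear to the right. I'll check the end position, then descend.

```bash
python3 - <<'E'
from h import *
w=onz('w3.png',[(274,232),(387,232)],.034);print(w.round(4),w.mean(0)-state()['eef_pos'],np.linalg.norm(w[0]-w[1]))
E
python3 -m creep '{"rot":[[0,0,0],[0,0,0],[0,0,0],[0,0,0],[0,0,0],[0,0,0],[0,0,0],[0,0,0]],"linear":[[0,0,-38],[0,0,-70],[0,0,-88],[0,0,-97],[0,0,-97],[0,0,-97],[0,0,-97],[0,0,-97]],"jaw":[1,1,1,1,1,0,-1,-1]}' 60
python3 -m creep '{"rot":[[0,0,0],[0,0,0],[0,0,0]],"linear":[[0,0,0],[0,0,0],[0,0,0]],"jaw":[-1,-1,-1]}'
```

```text
[[0.5448 0.3356 0.034 ]
 [0.5993 0.3196 0.034 ]] [ 0.00634449  0.01503994 -0.06612511] 0.056785498411887514
time: 5.33
eef_pos: [0.5674, 0.3133, 0.0055]
orientation: [0.0, 0.801, 0.598, 0.002]
force: [1.9, 0.2, -1.7]
opening: 0.712
gripper_force: 66.2
time: 5.58
eef_pos: [0.5673, 0.3133, 0.0054]
orientation: [0.0, 0.801, 0.598, 0.002]
force: [0.7, 0.0, 6.6]
opening: 0.714
gripper_force: 67.3
```

Gripped, with an opening of about 61 mm. I drag it into line with the bay.

```bash
python3 -m creep '{"rot":[[0,0,0.02],[0,0,0.05],[0,0,0.09],[0,0,0.13],[0,0,0.17],[0,0,0.2],[0,0,0.22],[0,0,0.22]],"linear":[[-9,-14,1],[-25,-37,1],[-43,-64,1],[-62,-92,1],[-81,-119,1],[-99,-146,1],[-114,-167,1],[-114,-167,1]],"jaw":[-1,-1,-1,-1,-1,-1,-1,-1]}'
python3 -m creep '{"rot":[[0,0,0],[0,0,0]],"linear":[[0,0,0],[0,0,0]],"jaw":[-1,-1]}'
python3 - <<'E'
from h import *
snap('top','t2.png')
a=cv2.imread('pics/t2.png')[160:320,230:470]; cv2.imwrite('pics/t2c.png',cv2.resize(a,None,fx=3,fy=3,interpolation=cv2.INTER_CUBIC))
E
```

```text
time: 6.25
eef_pos: [0.4499, 0.1418, 0.0054]
orientation: [0.001, 0.731, 0.682, -0.001]
force: [-5.6, -7.1, 13.1]
opening: 0.712
gripper_force: 68.0
time: 6.42
eef_pos: [0.45, 0.1419, 0.0054]
orientation: [0.001, 0.732, 0.682, -0.003]
force: [-8.9, -10.4, 23.4]
opening: 0.719
gripper_force: 69.3
```

View pics/t2c.png

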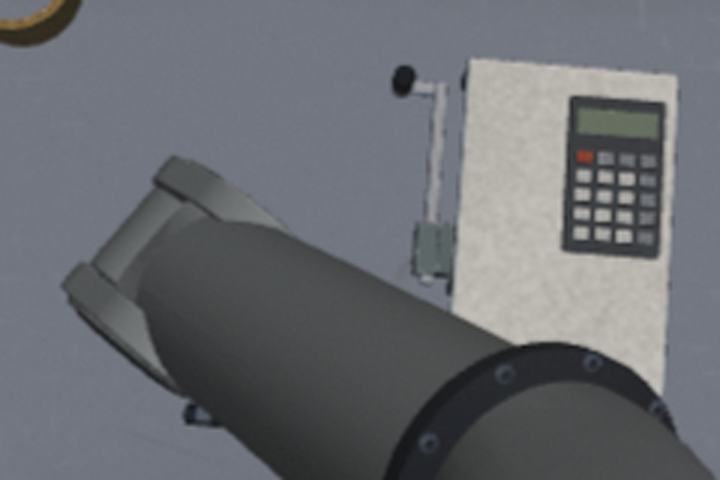

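The bolt is still drawn, with its tip at the guide (crop (428,280)), but the arm hides the adapter. I'll ease off the downward load and check from the scene camera.

```bash
python3 -m creep '{"rot":[[0,0,0],[0,0,0],[0,0,0]],"linear":[[1,0,2],[2,0,3],[2,0,3]],"jaw":[-1,-1,-1]}'
python3 - <<'E'
from h import *
snap('scene','s2.png')
a=cv2.imread('pics/s2.png')[190:340,225:445]; cv2.imwrite('pics/s2c.png',cv2.resize(a,None,fx=3.5,fy=3.5,interpolation=cv2.INTER_CUBIC))
E
```

```text
time: 6.72
eef_pos: [0.4547, 0.1463, 0.0078]
orientation: [0.0, 0.731, 0.683, 0.001]
force: [-0.3, -0.1, -2.8]
opening: 0.713
gripper_force: 66.1
```

View pics/s2c.png

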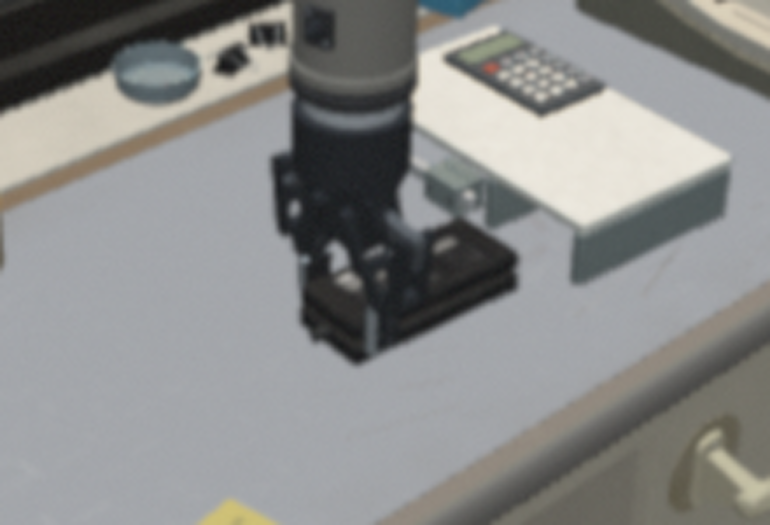

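The scene crop shows the adapter's inner top corners at (518,257) and (460,219), facing the mouth, and the outer near bottom corner at (360,362).

```bash
python3 - <<'E'
from h import *
f='s2.png';y=-.0643;R=np.array([[np.cos(y),-np.sin(y)],[np.sin(y),np.cos(y)]]);o=np.array([.4431,-.0186])
S=lambda p:(np.float64(p)+.5)/3.5-.5+[225,190]
for p,z in[((518,257),.034),((460,219),.034),((515,290),0),((360,362),0),((575,283),0),((573,232),.052),((728,158),.052)]:
    w=onz(f,S(p),z)[0];print(p,((w[:2]-o)@R).round(4))
print('tcp',(state()['eef_pos'][:2]-o)@R)
E
```

```text
(518, 257) [-0.0311  0.0458]
(460, 219) [0.0277 0.0456]
(515, 290) [-0.024  0.039]
(360, 362) [-0.022   0.1748]
(575, 283) [-0.0431  0.0003]
(573, 232) [-0.0505  0.0152]
(728, 158) [-0.0492 -0.1404]
tcp [0.00068978 0.16525379]
```

In the bay's frame the adapter is parallel and centred to within 2 mm (the scene camera is biased about 10 mm in y, as the board edge shows). I insert it now.

```bash
python3 -m creep '{"rot":[[0,0,0],[0,0,0],[0,0,0],[0,0,0],[0,0,0],[0,0,0],[0,0,0],[0,0,0]],"linear":[[-1,-15,-1],[-2,-32,-1],[-3,-49,-1],[-4,-66,-1],[-5,-83,-1],[-6,-100,-1],[-7,-113,-1],[-7,-113,-1]],"jaw":[-1,-1,-1,-1,-1,-1,-1,-1]}'
python3 -m creep '{"rot":[[0,0,0]],"linear":[[0,0,0]],"jaw":[-1]}'
```

```text
time: 7.43
eef_pos: [0.4462, 0.0297, 0.0059]
orientation: [0.0, 0.732, 0.681, -0.001]
force: [-0.3, -0.2, -2.9]
opening: 0.714
gripper_force: 66.1
time: 7.52
eef_pos: [0.4469, 0.0325, 0.0062]
orientation: [-0.0, 0.731, 0.682, 0.0]
force: [-0.8, 0.3, -2.7]
opening: 0.717
gripper_force: 66.1
```

```bash
python3 -m creep '{"rot":[[0,0,0],[0,0,0],[0,0,0],[0,0,0],[0,0,0],[0,0,0],[0,0,0],[0,0,0]],"linear":[[0,0,0],[0,0,0],[0,0,0],[0,0,35],[0,0,65],[2,30,65],[4,55,65],[4,55,65]],"jaw":[0.85,0.85,0.85,0.85,0.85,-1,-1,-1]}'
python3 -m creep '{"rot":[[0,0,0],[0,0,0],[0,0,0],[0,0,0],[0,0,0]],"linear":[[0,0,0],[0,0,0],[0,0,-30],[0,0,-56],[0,0,-56]],"jaw":[-1,-1,-1,-1,-1]}'
python3 - <<'E'
from h import *
snap('wrist','w4.png')
E
```

```text
time: 8.18
eef_pos: [0.4523, 0.0935, 0.0728]
orientation: [-0.0, 0.729, 0.685, 0.003]
force: [-0.3, 0.5, -0.5]
opening: 0.518
gripper_force: 0.0
time: 8.6
eef_pos: [0.4478, 0.0859, 0.0119]
orientation: [-0.002, 0.731, 0.682, -0.003]
force: [-0.6, -0.2, 0.4]
opening: -0.002
gripper_force: 0.0
```

View pics/w4.png

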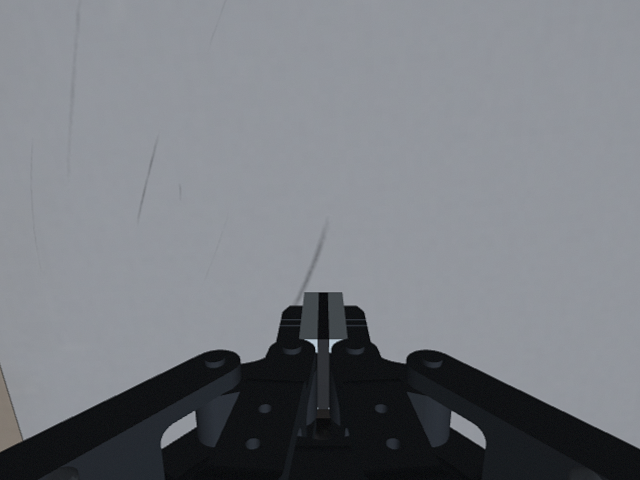

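The wrist camera shows only the shut fingers and clear worktop. The adapter is behind them, towards the bay. I push it home by feel, slowly, watching force and position.

```bash
python3 -m creep '{"rot":[[0,0,0],[0,0,0],[0,0,0],[0,0,0],[0,0,0],[0,0,0],[0,0,0],[0,0,0]],"linear":[[-1,-10,0],[-1,-20,0],[-2,-28,0],[-2,-36,0],[-3,-44,0],[-3,-52,0],[-4,-60,0],[-4,-66,0]],"jaw":[-1,-1,-1,-1,-1,-1,-1,-1]}'
python3 -m creep '{"rot":[[0,0,0],[0,0,0],[0,0,0],[0,0,0]],"linear":[[0,-4,0],[-1,-8,0],[-1,-12,0],[-1,-12,0]],"jaw":[-1,-1,-1,-1]}'
```

```text
time: 9.32
eef_pos: [0.447, 0.0209, 0.0156]
orientation: [0.0, 0.731, 0.683, 0.0]
force: [0.9, 4.1, 4.0]
opening: 0.001
gripper_force: 2.0
time: 9.65
eef_pos: [0.4455, 0.0087, 0.0152]
orientation: [0.0, 0.731, 0.682, -0.0]
force: [1.1, 0.4, 0.4]
opening: -0.001
gripper_force: 0.5
```

```bash
python3 -m creep '{"rot":[[0,0,0],[0,0,0],[0,0,0]],"linear":[[0,-3,0],[0,-5,0],[0,-5,0]],"jaw":[-1,-1,-1]}'; python3 -m creep '{"rot":[[0,0,0],[0,0,0],[0,0,0]],"linear":[[0,-2,0],[0,-4,0],[0,-4,0]],"jaw":[-1,-1,-1]}'
```

```text
time: 9.9
eef_pos: [0.4455, 0.0041, 0.0151]
orientation: [-0.0, 0.731, 0.683, -0.0]
force: [0.4, 1.3, 1.3]
opening: -0.001
gripper_force: 0.7
time: 10.15
eef_pos: [0.4455, 0.0005, 0.0152]
orientation: [-0.0, 0.731, 0.683, -0.0]
force: [-0.3, 1.9, -0.5]
opening: -0.004
gripper_force: 1.3
```

```bash
python3 -m creep '{"rot":[[0,0,0],[0,0,0],[0,0,0]],"linear":[[0,-1,0],[0,-3,0],[0,-3,0]],"jaw":[-1,-1,-1]}'; python3 -m creep '{"rot":[[0,0,0],[0,0,0],[0,0,0]],"linear":[[0,-2,0],[0,-3,0],[0,-3,0]],"jaw":[-1,-1,-1]}'
```

```text
time: 10.4
eef_pos: [0.4456, 0.0005, 0.0152]
orientation: [-0.001, 0.73, 0.683, 0.001]
force: [-0.6, 11.5, -1.1]
opening: 0.003
gripper_force: 5.4
time: 10.65
eef_pos: [0.4458, 0.0004, 0.0154]
orientation: [-0.002, 0.729, 0.684, 0.003]
force: [-2.0, 20.0, -0.6]
opening: 0.001
gripper_force: 9.4
```

It stopped hard at TCP riser y of 19 mm, exactly as home predicts (8 mm plus an 11 mm half finger). I back off and go round to the far side of the knob.

```bash
python3 -m creep '{"rot":[[0,0,0],[0,0,0],[0,0,0],[0,0,0],[0,0,0],[0,0,0],[0,0,0],[0,0,0]],"linear":[[0,20,0],[0,45,0],[0,45,35],[0,45,70],[0,45,95],[40,40,95],[80,36,95],[120,32,95]],"jaw":[-1,-1,-1,-1,-1,-1,-1,-1]}'
python3 -m creep '{"rot":[[0,0,0],[0,0,0],[0,0,0],[0,0,0],[0,0,0],[0,0,0],[0,0,0]],"linear":[[40,-5,0],[80,-9,0],[105,-12,0],[105,-12,0],[105,-12,-35],[105,-12,-64],[105,-12,-64]],"jaw":[-1,-1,-1,-1,-1,-1,-1]}'
```

```text
time: 11.32
eef_pos: [0.5671, 0.0247, 0.1112]
orientation: [0.001, 0.731, 0.682, -0.001]
force: [0.6, 1.9, 0.4]
opening: -0.003
gripper_force: 0.0
time: 11.9
eef_pos: [0.6656, 0.0128, 0.04]
orientation: [-0.003, 0.731, 0.683, -0.005]
force: [-0.6, -0.2, -1.5]
opening: 0.0
gripper_force: 0.0
```

```bash
python3 -m creep '{"rot":[[0,0,0],[0,0,0],[0,0,0],[0,0,0],[0,0,0],[0,0,0],[0,0,0],[0,0,0]],"linear":[[-10,1,2],[-22,2,2],[-34,2,2],[-46,3,2],[-58,4,2],[-68,4,2],[-76,5,2],[-76,5,2]],"jaw":[-1,-1,-1,-1,-1,-1,-1,-1]}'; python3 -m creep '{"rot":[[0,0,0],[0,0,0],[0,0,0],[0,0,0]],"linear":[[-3,0,0],[-6,0,0],[-8,0,0],[-8,0,0]],"jaw":[-1,-1,-1,-1]}'
```

```text
time: 12.57
eef_pos: [0.5938, 0.0194, 0.0492]
orientation: [0.0, 0.731, 0.683, -0.0]
force: [-0.3, -0.4, -0.1]
opening: -0.002
gripper_force: 0.0
time: 12.9
eef_pos: [0.5922, 0.0195, 0.0499]
orientation: [0.003, 0.731, 0.682, 0.004]
force: [13.7, -0.6, -5.1]
opening: -0.003
gripper_force: 6.2
```

```bash
python3 -m creep '{"rot":[[0,0,0],[0,0,0],[0,0,0]],"linear":[[-3,0,0],[-5,0,0],[-5,0,0]],"jaw":[-1,-1,-1]}'; python3 -m creep '{"rot":[[0,0,0],[0,0,0],[0,0,0],[0,0,0],[0,0,0],[0,0,0],[0,0,0],[0,0,0]],"linear":[[20,0,0],[40,0,0],[40,0,35],[40,0,70],[40,0,110],[20,-40,150],[10,-80,180],[0,-120,180]],"jaw":[-1,-1,-1,-1,-1,-1,-1,-1]}'
python3 -m creep '{"rot":[[0,0,0],[0,0,0],[0,0,0],[0,0,0],[0,0,0]],"linear":[[0,-40,20],[0,-80,20],[-30,-110,20],[-60,-130,20],[-60,-130,20]],"jaw":[-1,-1,-1,-1,-1]}'
python3 - <<'E'
from h import *
# image check without viewing: dark adapter end & knob in top view
c=snap('top','t3.png');im=cv2.imread('pics/t3.png')
y=-.0643;R=np.array([[np.cos(y),-np.sin(y)],[np.sin(y),np.cos(y)]]);o=np.array([.4431,-.0186])
m=(im.max(2)<45).astype(np.uint8);n,l,s,ce=cv2.connectedComponentsWithStats(m)
for i in range(1,n):
    x,yy,w,h,a=s[i]
    if 340<x<390 and 180<yy<310 and a>8:
        print(s[i],ce[i],[((onz('t3.png',ce[i],z)[0,:2]-o)@R).round(4) for z in(.034,.062)])
E
```

```text
time: 13.15
eef_pos: [0.5916, 0.0196, 0.0514]
orientation: [0.005, 0.731, 0.682, 0.008]
force: [21.2, -1.8, -4.2]
opening: -0.003
gripper_force: 8.6
time: 13.82
eef_pos: [0.589, -0.0767, 0.2264]
orientation: [0.001, 0.729, 0.684, 0.002]
force: [1.3, -0.1, 0.3]
opening: 0.001
gripper_force: 0.0
time: 14.23
eef_pos: [0.5214, -0.2158, 0.2412]
orientation: [-0.001, 0.734, 0.679, -0.003]
force: [-0.2, -0.5, 0.0]
opening: -0.005
gripper_force: 0.0
[359 210   7   8  44] [361.86363636 213.54545455] [array([0.1293, 0.0442]), array([0.1234, 0.0458])]
[373 262   7  28 132] [376.0530303  275.32575758] [array([-0.0012,  0.005 ]), array([-0.0036,  0.0077])]
```

The image numbers agree: the knob is at riser x of about 123 mm (shut is 125), and the adapter's end is centred at x −1 mm, protruding about 8–11 mm from the edge. The stops were also felt at both ends. Handing in.

```bash
python3 -c "
from bench import close_job; print(close_job())"
```

```text
the job is handed in; nothing more can be done
None
```

The job is handed in, with no verdict returned: I pushed the adapter in until it stopped at the home position and shut the bolt to its end stop behind it. The arm is clear and never went near the calculator, tape roll or note block; I did not re-measure them at the end.

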